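Stopper and key-lock a medicine cold carrier

TASK

Close the cold carrier for transport: set the tapered stopper fully down into the carrier's round neck and let go of it. Then take the key from its stand, push it fully home in the carrier's lock past the sticky pins, turn the lock with it a quarter clockwise (seen from above), as far as it goes, so that the steel tongue swings over the stopper, and finish while still gripping the key and holding it turned (the lock springs back). Do not disturb the bottle, the jar or the vial tray.

Things in the scene. Friction and masses are not known exactly. Their poses are not given: they have to be found in the camera images.
- carrier: White plastic box with grey lid, 170 (x) x 280 (y) x 96 mm high, fixed to the bench, turned by up to 23 degrees. Origin at the centre of its underside, z up. On top, 45 mm to its +y side of the centre, stands the round neck; 45 mm to its -y side stands the key lock (90 mm between their axes). The carrier's -x side faces the robot.
- neck_mouth (a point): Centre of the neck's open mouth, level with its rim, 130 mm above the bench. The neck is an upright white tube, bore 50 mm, outer diameter 58 mm, 34 mm deep; z up.
- keyway (a point): Centre of the slot's mouth in the lock's round steel face (37 mm across), 150 mm above the bench; turns with the lock. Slot straight down (z up), 16 mm along this point's x, 6 mm along its y, 30 mm deep, chamfered 1.5 mm. Two sticky sprung pins stick 3.5 mm in from its short ends, 14 mm down, and stop the key 8 to 10 mm short: rock it 0.1 rad about its length while pushing with 10 to 18 N.
- lock (a joint): Turn of slot and tongue together, rad: 0 at rest, grows clockwise seen from above to a stop at 1.57, where the tongue points to the neck, 2.5 mm above the seated stopper's flange. A spring drives it back (0.03 N m at rest to 0.11 N m fully turned; friction 0.015 N m). The key has about 0.2 rad of play in the slot, so the lock lags the key by that.
- tongue_tip (a point): Top of the free end of the steel tongue (16 mm wide, 4 mm thick) that sticks out of the lock along keyway's -x, 66 mm from the lock axis, 142.5 mm above the bench; at rest it points to the carrier's -x side, towards the robot.
- key: Stands blade down in its stand, 40 g, flat in its xz plane. Origin: centre of the shoulder's underside, z up. Blade below it 14 (x) x 4 (y) mm, 28 mm long, last 8 mm tapering to 6 mm. Shoulder 22 x 12 x 5 mm from the origin up; black grip 26 (x) x 10 (y) mm, 5 to 42 mm up. Fits the slot either way round, its x along the slot's x; fully home, the shoulder rests on the face (origin at keyway).
- key_stand: Grey block, 50 (x) x 70 (y) x 34 mm high, fixed to the bench to the left or the right of the carrier; origin at the centre of its underside. A loose slot in its top centre holds the key, whose shoulder rests on the block's top; the key's axes are parallel to the block's. The key lifts straight out.
- stopper: Stands upright on its small end, on the other side of the carrier from the key stand, 70 to 140 g. Origin: centre of the small end, z up. Black tapered plug, diameter 34 mm at the bottom to 45 mm at 30 mm up; white flange, diameter 68 mm, 30 to 36 mm up; round white knob, diameter 28 mm, 36 to 70 mm up. Fully down, the flange rests on the neck's rim (origin 30 mm below neck_mouth).
- bottle: Bystander: amber bottle with white cap, 58 mm diameter, 120 mm high, origin at the centre of its underside.
- jar: Bystander: white jar, 60 mm diameter, 75 mm high, origin at the centre of its underside.
- vial_tray: Bystander: clear open tray of blue-capped vials, 90 (x) x 200 (y) x 50 mm high, beyond the carrier; origin at the centre of its underside.

How it is judged:
By the outcome, as a careful person would: the job done as asked, in the order asked, and still so for the second after the job is handed in, while the arm keeps its last pose, push and grip.
It also fails if it takes over 64 s, if anything falls off the work surface, if the arm or the gripper's body presses on something with over 40 N, if the wrist force passes 120 N, or if a joint passes its speed limit or range.

ROBOT

A 6-joint arm with a two-finger parallel gripper is mounted at the origin on the work surface. World frame = base frame: x ahead of the robot, y to its left, z up, the work surface at z = 0. Lengths are in m, angles in rad, forces in N, time in s.
With the tool pointing down it reaches from about 0.3 to 0.75 m from the base axis. Payload 8.5 kg.
Tool frame: the origin (TCP) lies midway between the tips of the shut fingers; the grasp point (between the pads) lies manip.hold_point_z behind it (manip.hold_point_z is the distance from the TCP to the grasp point, in m); z points along the fingers, y is the line along which they close (so a half turn about z gives the same grasp; the last joint's range is limited). The gripper opens to 85 mm and grips with 20 to 120 N. Pads are 22 mm wide; open, the fingers measure 114 mm over their backs; the gripper's body (76 mm by 85 mm) begins 54 mm behind the grasp point. The pads swing forward as they close: fully open they stand 13 mm farther back than shut.
Start: joints at [0.969, 0.381, 1.297, -0, 1.464, -0.215], TCP at [0.207, 0.509, 0.231] pointing down, gripper open.
Joint ranges: [-3.11, 3.11], [-0.89, 2.33], [0.22, 2.48], [-1.42, 4.56], [0.17, 2.85], [-2.88, 2.88]. Speed limits (rad/s): [2.39, 2.39, 3.14, 3.14, 3.14, 3.14].

INTERFACE

Orientations are given as [roll, pitch, yaw] about the fixed x, y, z axes, in that order (R = Rz(yaw) Ry(pitch) Rx(roll)).
In Python, from bench import manip, viewer gives the robot as it stands.
- The arm moves only by the shell command python3 -m handwheel 'ROWS' [OPENING] [FORCE]. ROWS is JSON, a list of rows, each a list of 2 entries, a list of its own where there are three numbers: the shift along the tool's x, y, z normalised to -1 to 1, where 1 is 0.3 m, then the turn about the tool's z normalised to -1 to 1, where 1 is 360 degrees. A call has 1 to 12 rows; each row is the pose to reach, as a shift and turn from the pose commanded when the call began, along the tool's axes at that moment, turning the shorter way round; what a row does not reach only later rows make up. A row lasts 1/12 s, in which the tool goes at most 41.7 mm and 7.16 degrees, less where a joint would pass 70% of its speed; a pose out of reach is approached as far as the arm can. A call with a number of a shift or a turn outside -1 to 1 is refused whole. A call with a gripper value outside its range is refused whole. OPENING is the closure, from -1 (fully open) to 1 (shut), set as the call begins (- or left out, the last holds). The fingers move at their own pace and stop on an object; FORCE is the grip in N (left out, the last holds). Time passes only in rows, so rows that repeat a pose let the fingers close. It gives the time, the measured TCP pose, the force, the opening and the grip force at its end, in the units of the state.
- manip.observe(): the state, without advancing time (a new reading comes with each control period).
- viewer.camera(name): name is "scene" or "top" or "wrist"; returns (picture, depth): 400x640x3 uint8, red, green, blue; 400x640 float32, m along the optical axis (not along the pixel's ray), 0 where there is no reading.
- viewer.camera_info(name): a dict with "fx", "fy", "cx", "cy" (pixels), "eye" and "rotation" of the camera in the world. Camera axes: x right, y up, looking along -z (the intrinsics and any distortion apply to the point x, -y, -z); pixel columns grow to the right and rows downward; lengths in m; the calibration is good to about 2 mm. A picture is of the moment at which its call begins: read the wrist's pose just before it. camera_info takes no time and is no camera call; for the wrist camera it gives the pose at the moment of the call.
- manip.finish_job(): hands the job in; it is judged then, once.
The state is a dict: "t": time; "q": joint angles; "joint_velocities": joint speeds; "tau": joint torques, N m; "eef_pos": TCP position; "ee_rot": TCP orientation; "wrist_force": force on the tool from outside, world axes, zero at the start; "torque": the same for the moment, N m; "width": finger opening in m; "grasp_force": force on a finger pad.
Only numpy, scipy, OpenCV 4.12 (cv2) and the standard library are available. Lean on these libraries where they do the work, as an engineer would, in place of code of your own. Each camera call takes 0.05 s, during which the arm holds its last target. There are 200 camera calls.

## Working session

There is one attempt and no reset: what is moved stays moved. The work goes in short steps, Python scripts to look and compute and a shell command to move; the robot and the scene stay as the last step left them, time stands still between calls to the robot, and variables do not carry over. Pictures are saved under pics/ and viewed, at most 10 in all, crops included, and the job is handed in when it is done.

```bash
mkdir -p pics; ls
python3 - <<'E'
from bench import manip, viewer
import cv2, numpy as np
for n in ("scene","top"):
    p,d=viewer.camera(n); cv2.imwrite(f"pics/{n}0.png",p[:,:,::-1]); np.save(f"pics/{n}0.npy",d); print(n,viewer.camera_info(n))
s=manip.observe(); print(s, manip.hold_point_z)
E
```

```text
pics
scene {'fx': 401.7205574754331, 'fy': 401.7205574754331, 'cx': 321.6278662872763, 'cy': 194.21718018634047, 'eye': array([ 0.95988763, -0.64834125,  0.7749346 ]), 'rotation': array([0.84720164, 0.01663526, 0.46122069])}
top {'fx': 510.61792610398777, 'fy': 510.61792610398777, 'cx': 310.33424027071936, 'cy': 189.60836470561804, 'eye': array([0.3796194 , 0.01082332, 1.27053302]), 'rotation': array([ 0.19967545,  0.0054238 , -1.59677936])}
{'t': 0.1, 'q': array([ 9.68694932e-01,  3.81179494e-01,  1.29818167e+00,  2.25641486e-06,
        1.46358992e+00, -2.15300323e-01]), 'joint_velocities': array([ 4.03366912e-05, -1.37817234e-03, -2.31984168e-03,  1.25686693e-03,
        5.72259680e-04, -6.76579416e-04]), 'tau': array([ 5.01582559e-03, -4.49213755e+01, -2.31655884e+01, -9.34926538e-05,
        3.65324158e-03, -7.73030450e-06]), 'eef_pos': array([0.20732531, 0.50914476, 0.23074731]), 'ee_rot': array([-3.14026606e+00, -2.92407741e-04,  2.75479115e+00]), 'wrist_force': array([-0.2600182 ,  0.19817949,  0.76836103]), 'torque': array([-0.03365861,  0.02214746, -0.041488  ]), 'grasp_force': 0.0, 'width': 0.08562548025316395} 0.0187
```

View pics/top0.png

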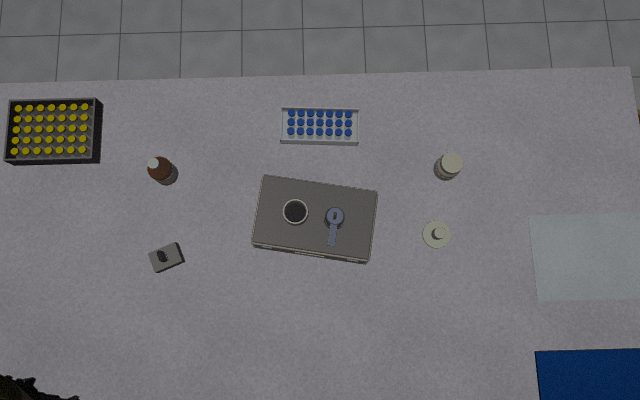

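View pics/scene0.png

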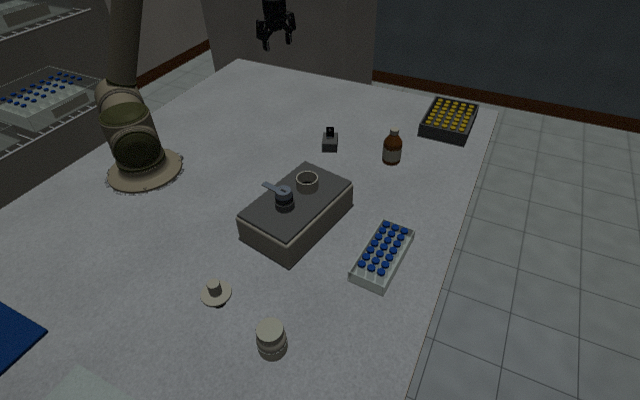

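The top view shows the neck at (295,211), lock at (335,216), tongue tip at (331,246), key and stand at (161–166,257), and stopper at (437,234). Beside them are the bottle at (161,168) and jar at (449,165), with the tray beyond the carrier. The scene view agrees.

```bash
cat > h.py <<'E'
import numpy as np, cv2
from scipy.spatial.transform import Rotation as R
from bench import manip, viewer
def cam(n):
    i=viewer.camera_info(n); return i,R.from_euler('xyz',i['rotation']).as_matrix()
def cloud(d,i,M):
    v,u=np.mgrid[:d.shape[0],:d.shape[1]]
    P=np.stack([(u-i['cx'])/i['fx']*d,-(v-i['cy'])/i['fy']*d,-d],-1)
    W=P@M.T+i['eye']; W[d==0]=np.nan; return W
def atz(u,v,z,i,M):
    r=M@np.array([(u-i['cx'])/i['fx'],-(v-i['cy'])/i['fy'],-1]); return i['eye']+r*(z-i['eye'][2])/r[2]
def step(tx,ty,tz,yaw=None):
    "units for the shift from measured pose to TCP target, and turn"
    s=manip.observe(); M=R.from_euler('xyz',s['ee_rot']).as_matrix()
    d=M.T@(np.array([tx,ty,tz])-s['eef_pos'])/0.3
    t=0
    if yaw is not None: # tool pointing down: turning about tool z by +a lowers yaw
        t=-((yaw-s['ee_rot'][2]+np.pi/2)%np.pi-np.pi/2)/(2*np.pi)
    return np.round(d,4),round(t,4)
E
python3 - <<'E'
from h import *
i,M=cam("top"); d=np.load("pics/top0.npy"); W=cloud(d,i,M)
for nm,u,v,z in [("neck",295,211,.13),("lock",335,216,.15),("tip",331,246,.1425),("stand",166,257,.034),("key",161,256,.076),("knob",438,233,.07),("flange",436,235,.036),("bottle",157,162,.12),("jar",451,158,.075),("carr",315,219,.096)]:
    print(nm,atz(u,v,z,i,M).round(4),W[v,u].round(4))
def blob(nm,u0,u1,v0,v1,z0,z1):
    w=W[v0:v1,u0:u1].reshape(-1,3); w=w[(w[:,2]>z0)&(w[:,2]<z1)]
    if len(w)<5: print(nm,len(w));return
    (c,s,a)=cv2.minAreaRect((w[:,:2]*1000).astype(np.float32)); print(nm,len(w),np.round(c,1),np.round(s,1),round(a,1),w[:,2].mean().round(4))
blob("carrier",240,390,165,275,.085,.105);blob("neck",270,320,190,235,.118,.14);blob("lock",320,350,200,230,.144,.16)
blob("tongue",318,345,222,255,.12,.15);blob("stand",140,190,235,280,.026,.042);blob("key",140,190,235,280,.06,.09)
blob("flange",415,460,215,255,.028,.042);blob("knob",415,460,215,255,.06,.08)
E
```

```text
neck [0.5621 0.0469 0.13  ] [0.5675 0.048  0.0962]
lock [ 0.5454 -0.0421  0.15  ] [ 0.5477 -0.0428  0.1345]
tip [ 0.48   -0.0312  0.1425] [ 0.4844 -0.0331  0.0931]
stand [0.4737 0.3631 0.034 ] [0.4734 0.3619 0.038 ]
key [0.4731 0.3628 0.076 ] [0.4734 0.3637 0.0731]
knob [ 0.5103 -0.2868  0.07  ] [ 0.5101 -0.2863  0.0721]
flange [ 0.5093 -0.2901  0.036 ] [ 0.5056 -0.2816  0.0708]
bottle [0.6878 0.3662 0.12  ] [0.6877 0.3661 0.1202]
jar [ 0.6903 -0.3307  0.075 ] [ 0.6894 -0.3297  0.0785]
carr [0.5476 0.002  0.096 ] [0.5477 0.002  0.0948]
carrier 7528 [552.5   2.9] [277.2 172. ] 79.9 0.0959
neck 159 [562.   47.1] [54.5 56.5] 88.5 0.1288
lock 210 [542.9 -43.4] [44.  35.9] 27.1 0.1502
tongue 197 [508.  -39.7] [38.6 53.4] 85.7 0.1413
stand 551 [474.8 366.2] [51.1 71.7] 21.7 0.0344
key 65 [474.2 365.8] [24.9 10.3] 21.7 0.0734
flange 468 [ 513.  -291.4] [66.  66.8] 84.0 0.0363
knob 117 [ 512.  -290.3] [25.7 25.6] 69.6 0.0695
```

Sizes and heights match the description: carrier yaw is about -10.5°, and key yaw is about +21.7°. The stopper goes first, with the fingers closing along the carrier's x.

```bash
python3 -c "
from h import *
print(step(.5125,-.291,.231,1.39))"
```

```text
(array([-1.9482e+00, -2.0864e+00,  1.4000e-03]), np.float64(0.2172))
```

```bash
python3 -m handwheel '[[[-0.97,-1,0],0],[[-0.97,-1,0],0],[[-0.97,-1,0],0],[[-0.97,-1,0],0],[[-0.97,-1,0],0],[[-0.97,-1,0],0],[[-0.97,-1,0],0],[[-0.97,-1,0],0],[[-0.97,-1,0],0],[[-0.97,-1,0],0],[[-0.97,-1,0],0]]' -1 && python3 -m handwheel '[[[-0.97,-1,0],0.21],[[-0.97,-1,0],0.21],[[-0.97,-1,0],0.21],[[-0.97,-1,0],0.21],[[-0.97,-1,0],0.21],[[-0.97,-1,0],0.21],[[-0.97,-1,0],0.21],[[-0.97,-1,0],0.21],[[-0.97,-1,0],0.21],[[-0.97,-1,0],0.21],[[-0.97,-1,0],0.21],[[-0.97,-1,0],0.21]]'
python3 - <<'E'
from h import *
print(manip.observe()['q'].round(2), manip.observe()['joint_velocities'].round(2),step(.5125,-.291,.16,1.39))
E
```

```text
t: 1.02
eef_pos: [0.3661, 0.1163, 0.2312]
ee_rot: [-3.14, 0.001, 2.747]
wrist_force: [0.4, 0.4, 0.2]
width: 0.0856
grasp_force: 0.0
t: 2.02
eef_pos: [0.5203, -0.2673, 0.2299]
ee_rot: [-3.14, -0.001, 1.431]
wrist_force: [0.7, 0.8, 0.2]
width: 0.0858
grasp_force: 0.0
[-0.68  0.44  1.2   0.    1.5  -0.54] [ 0.04 -0.05  0.05  0.01 -0.   -0.12] (array([-0.082 , -0.0144,  0.233 ]), np.float64(0.0065))
```

```bash
python3 -m handwheel '[[[-0.082,-0.0144,0.2],0.0065],[[-0.082,-0.0144,0.2],0.0065],[[-0.082,-0.0144,0.4],0.0065],[[-0.082,-0.0144,0.5],0.0065],[[-0.082,-0.0144,0.6],0.0065],[[-0.082,-0.0144,0.64],0.0065],[[-0.082,-0.0144,0.64],0.0065],[[-0.082,-0.0144,0.64],0.0065],[[-0.082,-0.0144,0.64],0.0065]]' && python3 -m handwheel '[[[0,0,0],0],[[0,0,0],0],[[0,0,0],0],[[0,0,0],0],[[0,0,0],0],[[0,0,0],0],[[0,0,0],0],[[0,0,0],0]]' 1 50
python3 - <<'E'
from h import *
p,d=viewer.camera("top"); cv2.imwrite("pics/grasp1.png",cv2.resize(p[120:320,260:580,::-1],(800,500)))
print(step(.5125,-.291,.26,1.39))
E
```

```text
t: 2.77
eef_pos: [0.5133, -0.2895, 0.0411]
ee_rot: [3.139, 0.001, 1.396]
wrist_force: [-0.3, 0.6, 0.2]
width: 0.0853
grasp_force: 0.0
t: 3.43
eef_pos: [0.5126, -0.2898, 0.0397]
ee_rot: [3.141, 0.0, 1.394]
wrist_force: [-1.3, 0.3, 5.6]
width: 0.0268
grasp_force: 49.0
(array([-4.300e-03,  7.000e-04, -7.342e-01]), np.float64(0.0007))
```

View pics/grasp1.png

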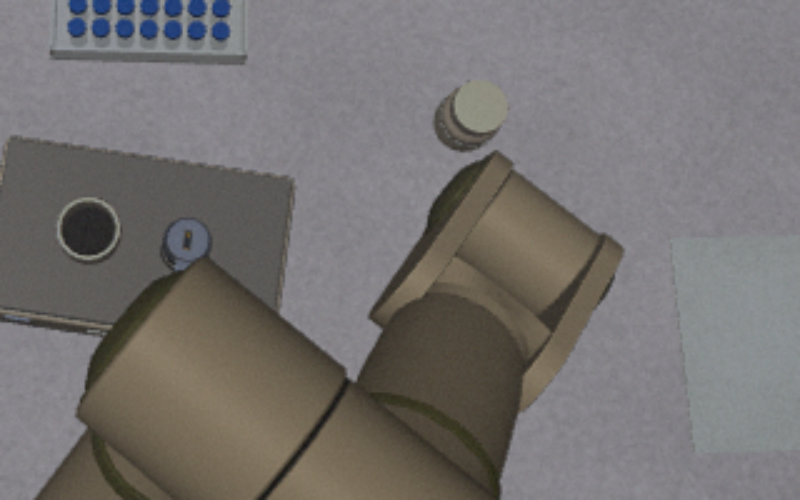

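The knob is held (width 27 mm). The arm hides the view there, but the neck is clear at crop (88,229). Now I lift it and carry it to above the neck.

```bash
python3 -m handwheel '[[[0,0,-0.05],0],[[0,0,-0.1],0],[[0,0,-0.73],0],[[0,0,-0.73],0],[[0,0,-0.73],0],[[0,0,-0.73],0],[[0,0,-0.73],0],[[0,0,-0.73],0],[[0,0,-0.73],0],[[0,0,-0.73],0]]'
python3 - <<'E'
from h import *
print(step(.5612,.0471,.25,1.39))
E
```

```text
t: 4.32
eef_pos: [0.5121, -0.2893, 0.2565]
ee_rot: [-3.139, -0.002, 1.394]
wrist_force: [0.6, -0.3, -1.5]
width: 0.0266
grasp_force: 49.4
(array([ 1.1326, -0.0355,  0.0238]), np.float64(0.0007))
```

```bash
python3 -m handwheel '[[[0.1,0,0],0],[[0.9,-0.03,0],0],[[0.9,-0.03,0],0],[[0.9,-0.03,0],0],[[0.9,-0.03,0],0],[[0.9,-0.03,0],0],[[0.9,-0.03,0],0],[[0.9,-0.03,0],0],[[0.9,-0.03,0],0],[[0.9,-0.03,0],0]]' && python3 -m handwheel '[[[0.233,-0.0055,0],0],[[0.233,-0.0055,0],0],[[0.233,-0.0055,0],0],[[0.233,-0.0055,0],0],[[0.233,-0.0055,0],0]]'
python3 - <<'E'
from h import *
p,d=viewer.camera("scene"); cv2.imwrite("pics/neck1.png",cv2.resize(p[110:290,200:400,::-1],(800,600)))
print(step(.5612,.0471,.14,1.39))
E
```

```text
t: 5.15
eef_pos: [0.5507, -0.0225, 0.2569]
ee_rot: [-3.139, 0.0, 1.395]
wrist_force: [0.0, 0.3, -0.7]
width: 0.0267
grasp_force: 49.4
t: 5.57
eef_pos: [0.5616, 0.0455, 0.2577]
ee_rot: [-3.141, 0.001, 1.393]
wrist_force: [0.6, -0.1, -0.9]
width: 0.0267
grasp_force: 49.4
(array([ 0.0058, -0.0021,  0.3928]), np.float64(0.0004))
```

View pics/neck1.png

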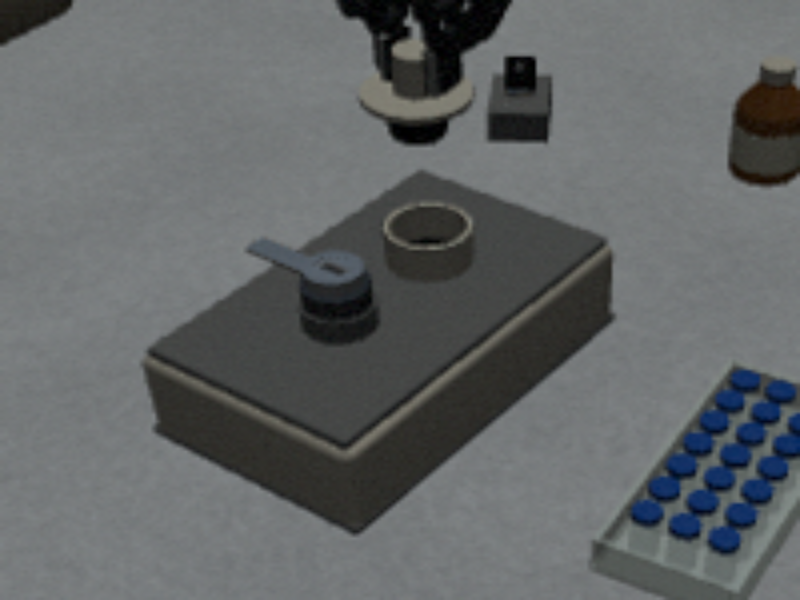

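The stopper hangs upright at crop (416,95), above the neck rim at (429,228). I'll check both against the calibration.

Run:
```python
from h import *
i,M=cam("scene"); print(atz(307.2,167,.13,i,M), atz(303.8,133.7,.2535,i,M), manip.observe()['eef_pos'])
p,d=viewer.camera("scene"); W=cloud(d,i,M)
w=W[150:190,285:330].reshape(-1,3); w=w[abs(w[:,2]-.13)<.004]; print('rim',cv2.minEnclosingCircle((w[:,:2]*1000).astype(np.float32)))
w=W[115:150,285:325].reshape(-1,3); w=w[abs(w[:,2]-.252)<.005]; print('fl',cv2.minEnclosingCircle((w[:,:2]*1000).astype(np.float32)))
w=W[160:200,265:300].reshape(-1,3); w=w[abs(w[:,2]-.15)<.003]; print('lock',cv2.minEnclosingCircle((w[:,:2]*1000).astype(np.float32)))
```

```text
[0.54295255 0.08125683 0.13      ] [0.55497172 0.05210227 0.2535    ] [0.56161603 0.04531025 0.25784825]
rim ((562.0730590820312, 44.22816467285156), 30.360748291015625)
fl ((560.3193359375, 38.88458251953125), 34.404788970947266)
lock ((546.8554077148438, -43.96582794189453), 20.164451599121094)
```

```bash
python3 -m handwheel '[[[0.013,0,0],0],[[0.013,0,0.1],0],[[0.013,0,0.2],0],[[0.013,0,0.25],0],[[0.013,0,0.28],0],[[0.013,0,0.3],0],[[0.013,0,0.3],0]]' && python3 -m handwheel '[[[0,0,0.02],0],[[0,0,0.04],0],[[0,0,0.06],0],[[0,0,0.06],0],[[0,0,0.06],0]]'
python3 - <<'E'
from h import *
print(step(.562,.0493,.14,1.39), manip.observe()['torque'])
E
```

```text
t: 6.25
eef_pos: [0.5623, 0.0504, 0.1679]
ee_rot: [-3.141, 0.0, 1.394]
wrist_force: [-0.7, -0.1, -1.0]
width: 0.0267
grasp_force: 49.4
t: 6.67
eef_pos: [0.5623, 0.0507, 0.1502]
ee_rot: [-3.141, 0.0, 1.394]
wrist_force: [-0.9, 0.2, -1.5]
width: 0.027
grasp_force: 49.4
(array([-0.0048, -0.0001,  0.034 ]), np.float64(0.0007)) [-0.00181209  0.03219802 -0.01264331]
```

```bash
python3 -m handwheel '[[[0,0,0.015],0],[[0,0,0.025],0],[[0,0,0.033],0],[[0,0,0.037],0],[[0,0,0.037],0],[[0,0,0.037],0]]'
```

```text
t: 7.17
eef_pos: [0.5623, 0.0507, 0.1399]
ee_rot: [3.141, 0.0, 1.395]
wrist_force: [-2.7, 0.9, 5.9]
width: 0.027
grasp_force: 49.8
```

Contact came at the expected height (0.1399, predicted 0.1397), so the stopper is seated. I'll release it and rise.

```bash
python3 -m handwheel '[[[0,0,0],0],[[0,0,0],0],[[0,0,0],0],[[0,0,0],0],[[0,0,0],0],[[0,0,0],0]]' -1 && python3 -m handwheel '[[[0,0,-0.1],0],[[0,0,-0.45],0],[[0,0,-0.45],0],[[0,0,-0.45],0],[[0,0,-0.45],0],[[0,0,-0.45],0],[[0,0,-0.45],0]]'
python3 - <<'E'
from h import *
i,M=cam("scene"); p,d=viewer.camera("scene"); W=cloud(d,i,M)
w=W[150:190,285:330].reshape(-1,3); f=w[abs(w[:,2]-.136)<.004]; print('flange',f[:,2].mean(),cv2.minEnclosingCircle((f[:,:2]*1000).astype(np.float32)))
cv2.imwrite("pics/seat.png",cv2.resize(p[130:220,240:380,::-1],(700,450)))
# plane fit for tilt
A=np.c_[f[:,:2],np.ones(len(f))]; print(np.linalg.lstsq(A,f[:,2],rcond=None)[0],np.nanmax(w[:,2]))
print(step(.4742,.366,.28,.379))
E
```

```text
t: 7.67
eef_pos: [0.5624, 0.0507, 0.1391]
ee_rot: [-3.142, -0.0, 1.394]
wrist_force: [0.8, 0.1, 0.7]
width: 0.0853
grasp_force: 0.0
t: 8.25
eef_pos: [0.5619, 0.0507, 0.273]
ee_rot: [-3.14, 0.0, 1.394]
wrist_force: [0.1, -0.9, -1.0]
width: 0.0852
grasp_force: 0.0
flange 0.13421906020843727 ((561.1240234375, 45.58110046386719), 34.836612701416016)
[-0.00410381  0.0051318   0.13633797] 0.17015373272859724
(array([ 0.9834, -0.4722, -0.0232]), np.float64(0.1616))
```

View pics/seat.png

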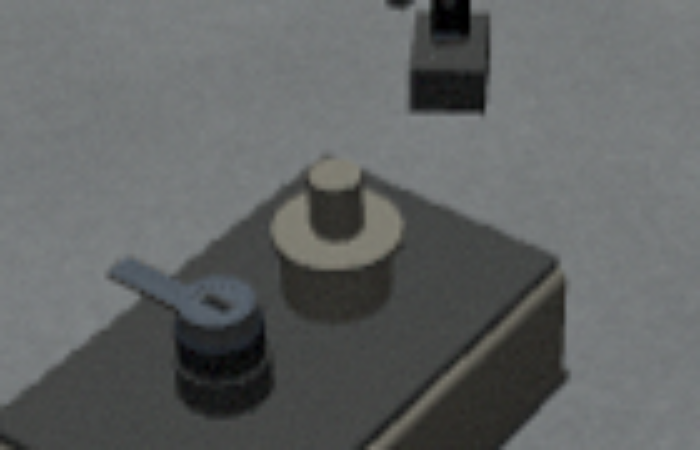

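The stopper is seated level at (336,225), its top at 0.170 and its flange at about 0.135. Before leaving I'll measure the lock with the wrist camera.

Run:
```python
from h import *
i,M=cam("wrist"); p,d=viewer.camera("wrist"); W=cloud(d,i,M); print(i, M[:,2])
cv2.imwrite("pics/wr.png",p[:,:,::-1])
w=W[(abs(W[...,2]-.15)<.004)]; w=w[(abs(w[:,0]-.545)<.04)&(abs(w[:,1]+.042)<.035)]
print('lock',len(w)); 
if len(w)>5: print(cv2.minEnclosingCircle((w[:,:2]*1000).astype(np.float32)))
w=W[(abs(W[...,2]-.136)<.003)]; w=w[abs(w[:,1]-.047)<.045]
if len(w)>5: print('fl',cv2.minEnclosingCircle((w[:,:2]*1000).astype(np.float32)))
np.save("pics/wr.npy",W)
```

```text
{'fx': 291.05403610473877, 'fy': 291.05403610473877, 'cx': 321.1192302260927, 'cy': 198.3572908886528, 'eye': array([0.57483967, 0.11908917, 0.41515518]), 'rotation': array([-0.27712857,  0.00294661, -0.17590668])} [0.05066979 0.26887688 0.96184084]
lock 893
((545.7722778320312, -41.78817367553711), 18.776037216186523)
fl ((562.15771484375, 48.58201217651367), 33.896053314208984)
```

View pics/wr.png

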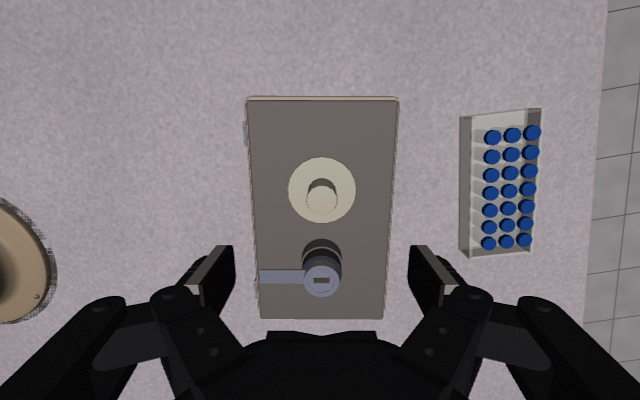

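The wrist view shows the seated stopper at (322,188), lock face at (322,280) with slot, and tongue pointing left, towards the robot. I'll measure the slot itself.

Run:
```python
from h import *
i,M=cam("wrist"); g=cv2.imread("pics/wr.png",0)
c=g[268:293,305:339]; print(c[::2,::2])
m=(c<70).astype(np.uint8); n,l,s,ct=cv2.connectedComponentsWithStats(m)
for k in range(1,n):
    print(s[k],ct[k])
    v,u=np.where(l==k); P=np.array([atz(a+305,b+268,.15,i,M)[:2]*1000 for a,b in zip(u,v)],np.float32)
    print(cv2.minAreaRect(P),P.mean(0))
```

```text
[[ 50  54  58 108 122 120 118 116 116 117 118 120 124 100  58  55  51]
 [ 87  55 107 121 117 118 119 119 118 120 119 117 117 120 114  59  50]
 [ 81 114 120 117 120 121 123 125 123 116 117 119 118 117 119 113  52]
 [ 83 121 117 120 122 121 121 121 124 126 119 118 120 120 117 120 103]
 [111 118 118 120 121 122 123 120 121 121 126 124 116 118 119 117 123]
 [123 117 119 121  91  59  61  61  61  61  62  61  85 118 118 119 121]
 [120 117 119 122 102  61  64  64  64  64  64  65  90 120 116 117 121]
 [122 117 118 118 105  69  70  69  70  69  69  69  97 119 121 118 120]
 [120 118 120 123 119 119 122 122 122 123 121 122 122 120 107 117 120]
 [117 118 118 120 124 121 119 119 122 121 122 120 121 115 108 117 119]
 [104 121 118 119 121 121 124 120 119 121 122 121 124 119 118 120 105]
 [ 94 111 120 116 118 122 121 123 123 120 117 110 101 117 120 114  94]
 [ 95  94 111 119 117 117 115 104 106 100 119 119 117 120 114  94  96]]
[ 0  0  5  4 12] [1.66666667 0.91666667]
((533.1535034179688, -25.56905746459961), (4.61323356628418, 3.0081429481506348), 37.7285270690918) [533.3655   -25.959036]
[28  0  6  7 22] [31.40909091  1.86363636]
((563.6785888671875, -32.4698600769043), (4.051355361938477, 8.58131217956543), 27.120649337768555) [562.99115  -32.267643]
[0 5 1 1 1] [0. 5.]
((530.8106689453125, -30.239200592041016), (0.0, 0.0), 0.0) [530.81067 -30.2392 ]
[ 9 10 15  5 68] [15.98529412 11.79411765]
((545.4940185546875, -41.031124114990234), (4.651690483093262, 14.42452621459961), 80.02720642089844) [545.5243  -40.79042]
```

```bash
python3 -m handwheel '[[[0.5,-0.24,0],-0.15],[[0.5,-0.24,0],-0.15],[[0.5,-0.24,0],-0.15],[[0.5,-0.24,0],-0.15],[[0.5,-0.24,0],-0.15],[[0.5,-0.24,0],-0.15],[[0.5,-0.24,0],-0.15],[[0.5,-0.24,0],-0.15],[[0.5,-0.24,0],-0.15]]'; python3 -c "
from h import *
print(step(.4742,.366,.22,.379), manip.observe()['q'])"
```

```text
t: 9.1
eef_pos: [0.5175, 0.2111, 0.2731]
ee_rot: [-3.14, -0.001, 2.34]
wrist_force: [-0.1, 0.5, 0.7]
width: 0.0855
grasp_force: 0.0
(array([0.4713, 0.2557, 0.177 ]), np.float64(-0.188)) [ 1.75450747e-01  3.72079050e-01  1.18985964e+00 -5.23580388e-06
  1.58187819e+00 -5.93314844e-01]
```

```bash
python3 -m handwheel '[[[0.47,0.256,0.1],-0.188],[[0.47,0.256,0.1],-0.188],[[0.47,0.256,0.1],-0.188],[[0.47,0.256,0.1],-0.188],[[0.47,0.256,0.1],-0.188],[[0.47,0.256,0.1],-0.188],[[0.47,0.256,0.1],-0.188],[[0.47,0.256,0.1],-0.188],[[0.47,0.256,0.1],-0.188],[[0.47,0.256,0.1],-0.188],[[0.47,0.256,0.1],-0.188],[[0.47,0.256,0.1],-0.188]]'
python3 - <<'E'
from h import *
i,M=cam("wrist"); p,d=viewer.camera("wrist"); W=cloud(d,i,M)
near=(abs(W[...,0]-.474)<.06)&(abs(W[...,1]-.366)<.06)
for nm,z,t in (("stand",.034,.006),("grip",.076,.006)):
    w=W[near&(abs(W[...,2]-z)<t)]; print(nm,len(w),cv2.minAreaRect((w[:,:2]*1000).astype(np.float32)) if len(w)>5 else '', np.median(w[:,2]))
print(step(.4742,.366,.05,.379), manip.observe()['q'].round(2))
E
```

```text
t: 10.1
eef_pos: [0.4753, 0.3657, 0.2436]
ee_rot: [-3.141, -0.001, -2.769]
wrist_force: [0.4, -0.5, -0.3]
width: 0.0854
grasp_force: 0.0
stand 2063 ((473.1778259277344, 366.8146667480469), (50.24753952026367, 69.99072265625), 22.415287017822266) 0.03390967401657685
grip 205 ((472.94537353515625, 367.0494384765625), (25.550125122070312, 8.85083293914795), 21.333175659179688) 0.07536411329939807
(array([0.0025, 0.0022, 0.6457]), np.float64(-0.0009)) [ 0.46  0.46  1.13 -0.    1.55 -1.49]
```

```bash
python3 -c "
from h import *
print(step(.473,.367,.042,.381))"
```

```text
(array([0.0049, 0.0068, 0.6724]), np.float64(-0.0013))
```

```bash
python3 -m handwheel '[[[0.005,0.007,0.1],-0.001],[[0.005,0.007,0.3],-0.001],[[0.005,0.007,0.5],-0.001],[[0.005,0.007,0.6],-0.001],[[0.005,0.007,0.67],-0.001],[[0.005,0.007,0.67],-0.001],[[0.005,0.007,0.67],-0.001],[[0.005,0.007,0.67],-0.001]]' && python3 -m handwheel '[[[0,0,0],0],[[0,0,0],0],[[0,0,0],0],[[0,0,0],0],[[0,0,0],0],[[0,0,0],0],[[0,0,0],0],[[0,0,0],0],[[0,0,0],0]]' 1 90
```

```text
t: 10.82
eef_pos: [0.4743, 0.3678, 0.0452]
ee_rot: [3.141, 0.003, -2.76]
wrist_force: [-0.1, -0.3, 0.0]
width: 0.0855
grasp_force: 0.0
t: 11.57
eef_pos: [0.4734, 0.3674, 0.0437]
ee_rot: [3.142, 0.001, -2.759]
wrist_force: [-1.5, -0.4, 4.4]
width: 0.0087
grasp_force: 87.8
```

Key gripped (width 9 mm, TCP 9.7 mm above the key origin). Next: lift and carry it to above the lock, turning to the slot's yaw.

```bash
python3 -m handwheel '[[[0,0,-0.03],0],[[0,0,-0.08],0],[[0,0,-0.15],0],[[0,0,-0.7],0],[[0,0,-0.7],0],[[0,0,-0.7],0],[[0,0,-0.7],0],[[0,0,-0.7],0],[[0,0,-0.7],0],[[0,0,-0.7],0],[[0,0,-0.7],0]]'; python3 -c "
from h import *
print(step(.5456,-.0413,.25,-.175))"
```

```text
t: 12.48
eef_pos: [0.4727, 0.3669, 0.2516]
ee_rot: [-3.141, -0.003, -2.759]
wrist_force: [0.2, 0.4, -0.9]
width: 0.0089
grasp_force: 87.6
(array([ 0.2829, -1.3531,  0.0068]), np.float64(0.0888))
```

```bash
python3 -m handwheel '[[[0.02,-0.08,0],0],[[0.2,-0.95,0],0],[[0.2,-0.95,0],0],[[0.2,-0.95,0],0],[[0.2,-0.95,0],0],[[0.2,-0.95,0],0],[[0.2,-0.95,0],0],[[0.2,-0.95,0],0],[[0.2,-0.95,0],0]]' && python3 -m handwheel '[[[0.083,-0.4,0.006],0.0888],[[0.083,-0.4,0.006],0.0888],[[0.083,-0.4,0.006],0.0888],[[0.083,-0.4,0.006],0.0888],[[0.083,-0.4,0.006],0.0888],[[0.083,-0.4,0.006],0.0888],[[0.083,-0.4,0.006],0.0888],[[0.083,-0.4,0.006],0.0888]]'
python3 - <<'E'
from h import *
print(step(.5456,-.0413,.2,-.175))
p,d=viewer.camera("scene"); i,M=cam("scene"); W=cloud(d,i,M)
cv2.imwrite("pics/key1.png",cv2.resize(p[120:210,240:360,::-1],(800,600)))
p,d=viewer.camera("wrist");cv2.imwrite("pics/keyw.png",p[:,:,::-1])
E
```

```text
t: 13.23
eef_pos: [0.5243, 0.077, 0.2518]
ee_rot: [3.141, -0.003, -2.763]
wrist_force: [-0.2, -0.1, -0.1]
width: 0.009
grasp_force: 87.8
t: 13.9
eef_pos: [0.5456, -0.0392, 0.251]
ee_rot: [3.141, -0.001, 2.97]
wrist_force: [0.5, 0.0, 1.1]
width: 0.0088
grasp_force: 87.8
(array([-0.0013, -0.0069,  0.1699]), np.float64(0.0005))
```

View pics/key1.png

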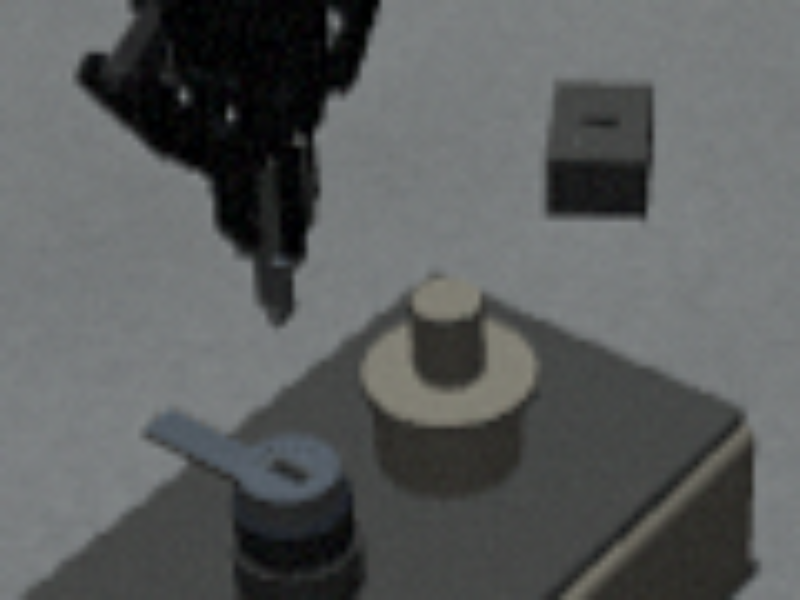

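View pics/keyw.png

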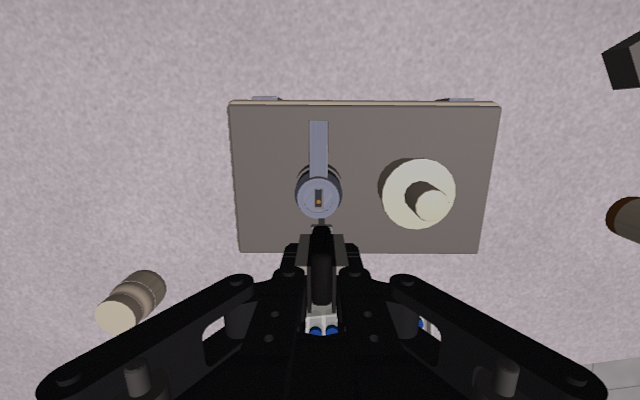

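The key is upright above the lock: tip at crop (280,322) in the scene view, and in the wrist view at about (321,230), with the slot at (319,197). I'll refine both numerically.

Run:
```python
from h import *
i,M=cam("wrist"); im=cv2.imread("pics/keyw.png"); g=im.min(2)
u0,v0=305,183; c=g[v0:v0+30,u0:u0+30]
n,l,s,ct=cv2.connectedComponentsWithStats((im[v0:v0+30,u0:u0+30,0]<85).astype(np.uint8))
for k in range(1,n):
    if s[k][4]<20: continue
    v,u=np.where(l==k); P=np.array([atz(a+u0,b+v0,.15,i,M)[:2]*1000 for a,b in zip(u,v)],np.float32)
    print(s[k],cv2.minAreaRect(P))
print(g[216:246:2,308:336:2]); s=manip.observe()
e=s['eef_pos']; T=R.from_euler('xyz',s['ee_rot']).as_matrix()
def pix(P):
    q=M.T@(np.array(P)-i['eye']); return i['cx']+i['fx']*q[0]/-q[2], i['cy']-i['fy']*q[1]/-q[2]
print('expected tip px',pix(e+[0,0,-.0377]), 'shoulder edges',[pix(e+T@[a,0,.0097]) for a in (.011,-.011)],'tip ends',[pix(e+T@[a,0,.0377]) for a in (.003,-.003)])
```

```text
[ 10   6   7  18 118] ((544.8009643554688, -41.748451232910156), (5.261600494384766, 15.354493141174316), 80.12187957763672)
[[113 128 128 128 127 128 127 128 129 128 109 101 102 101]
 [101  99 103 116 125  99  85  71  81 101 101 102 102 102]
 [101 100 101 100 102  76  48  48  67 103 102 104 103 101]
 [102 101 103 102 103  78  50  51  67 104 102 103 102 102]
 [102 102  68  71  71  54  48  48  50  72  72  77 101 102]
 [101  89  66  47  19   1   2   2   3   4  49  69  83 101]
 [101 102 118   0   7   7   5   7   6   5   1  96 118 100]
 [100 103  73   4   7   5   4   4   5   4   5  79 118 101]
 [102 104  47   6   9   3   9   5   4   7   6  39 121 103]
 [ 54  31   0   2   5   9   4   7   6   3   8   0  29  54]
 [ 48   9   4   0   6   5   0   7   6   6   7   7   7  49]
 [ 50   3   2   2   4   4   9   5   7   6   4   7   9  50]
 [ 45   4   5   7   5   5   7   8   2   7   8   8   4  44]
 [ 42   6   6   6   4   4   7   5   3   4   6   6   9  36]
 [ 39   8   5   5   5   5   8   7   4   5   7   4   4  31]]
expected tip px (np.float64(320.6115324029476), np.float64(224.1897326227746)) shoulder edges [(np.float64(320.4895987213271), np.float64(223.63614602934015)), (np.float64(320.4954289028301), np.float64(259.37086766414757))] tip ends [(np.float64(320.615973577329), np.float64(219.88702680894235)), (np.float64(320.6162882636306), np.float64(228.41386177615436))]
```

```bash
python3 -c "
from h import *
print(step(.5451,-.0414,.195,-.175))"
```

```text
(array([ 0.0006, -0.0069,  0.1875]), np.float64(0.0004))
```

```bash
python3 -m handwheel '[[[0.0006,-0.007,0],0],[[0.0006,-0.007,0.06],0],[[0.0006,-0.007,0.12],0],[[0.0006,-0.007,0.16],0],[[0.0006,-0.007,0.187],0],[[0.0006,-0.007,0.187],0],[[0.0006,-0.007,0.187],0],[[0.0006,-0.007,0.187],0]]'; python3 -c "
from h import *
print(step(.5451,-.0414,.18,-.175))"
```

```text
t: 14.67
eef_pos: [0.5456, -0.0423, 0.1962]
ee_rot: [-3.141, 0.002, 2.967]
wrist_force: [-0.4, 0.2, -1.3]
width: 0.0088
grasp_force: 87.8
(array([0.0022, 0.0026, 0.054 ]), np.float64(0.0))
```

```bash
python3 -m handwheel '[[[0.001,0.002,0.01],0],[[0.001,0.002,0.02],0],[[0.001,0.002,0.03],0],[[0.001,0.002,0.04],0],[[0.001,0.002,0.045],0],[[0.001,0.002,0.045],0]]'; python3 -c "
from h import *
print(manip.observe()['torque'],step(.5451,-.0414,.169,-.175))"
```

```text
t: 15.17
eef_pos: [0.5448, -0.0415, 0.1814]
ee_rot: [3.142, -0.001, 2.967]
wrist_force: [0.5, -0.2, -0.3]
width: 0.0088
grasp_force: 87.8
[-0.01647606 -0.00730463 -0.00384004] (array([-0.0008,  0.0005,  0.0412]), np.float64(-0.0))
```

```bash
python3 -m handwheel '[[[0,0,0.01],0],[[0,0,0.02],0],[[0,0,0.03],0],[[0,0,0.038],0],[[0,0,0.042],0],[[0,0,0.042],0],[[0,0,0.042],0]]'; python3 -c "
from h import *
print(manip.observe()['torque'],step(.5451,-.0414,.1597,-.175))"
```

```text
t: 15.75
eef_pos: [0.5453, -0.0414, 0.1694]
ee_rot: [3.141, 0.001, 2.967]
wrist_force: [1.3, 0.4, 1.6]
width: 0.0086
grasp_force: 88.2
[ 0.30372244 -0.2340328  -0.00245607] (array([ 0.0005, -0.0001,  0.0325]), np.float64(-0.0))
```

```bash
python3 -m handwheel '[[[0,0,0.004],0],[[0,0,0.007],0],[[0,0,0.007],0],[[0,0,0.007],0]]'
```

```text
t: 16.08
eef_pos: [0.5452, -0.0413, 0.1675]
ee_rot: [3.141, 0.001, 2.967]
wrist_force: [1.1, 1.8, 3.6]
width: 0.0086
grasp_force: 88.4
```

```bash
python3 -m handwheel '[[[0,0,0.004],0],[[0,0,0.007],0],[[0,0,0.007],0],[[0,0,0.007],0]]'
```

```text
t: 16.42
eef_pos: [0.5451, -0.0414, 0.1655]
ee_rot: [3.141, 0.001, 2.967]
wrist_force: [0.5, 2.5, 5.0]
width: 0.0085
grasp_force: 88.7
```

```bash
python3 -m handwheel '[[[0,0,0.01],0.016],[[0,0,0.012],0.016],[[0,0,0.014],-0.016],[[0,0,0.014],-0.016],[[0,0,0.014],0.016],[[0,0,0.014],0.016],[[0,0,0.014],-0.016],[[0,0,0.014],-0.016],[[0,0,0.014],0],[[0,0,0.014],0]]'
python3 - <<'E'
from h import *
i,M=cam("scene"); p,d=viewer.camera("scene"); W=cloud(d,i,M)
cv2.imwrite("pics/ins.png",cv2.resize(p[140:205,245:340,::-1],(800,547)))
print(manip.observe()['torque'])
E
```

```text
t: 17.25
eef_pos: [0.545, -0.0419, 0.1604]
ee_rot: [-3.141, -0.0, 2.964]
wrist_force: [2.3, -0.1, -1.0]
width: 0.009
grasp_force: 87.8
[-0.16276117 -0.3799102  -0.05441183]
```

View pics/ins.png

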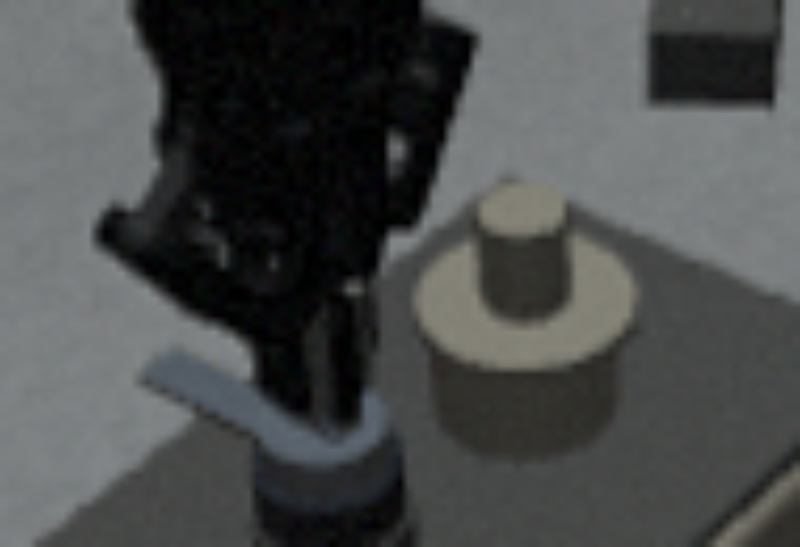

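The view shows the key deep in the lock, with the fingers close to the lock face at (330,435). The stopper is undisturbed. The force dropped once the pins gave, so I'll push on to a firm stop.

```bash
for k in 1; do python3 -m handwheel '[[[0,0,0.003],0],[[0,0,0.006],0],[[0,0,0.006],0],[[0,0,0.006],0]]'; done; python3 -m handwheel '[[[0,0,0.003],0],[[0,0,0.005],0],[[0,0,0.005],0]]'
```

```text
t: 17.63
eef_pos: [0.5451, -0.0417, 0.1596]
ee_rot: [-3.141, 0.001, 2.968]
wrist_force: [-0.1, -0.5, 6.8]
width: 0.0088
grasp_force: 89.1
t: 17.88
eef_pos: [0.5452, -0.0417, 0.1595]
ee_rot: [-3.141, 0.002, 2.968]
wrist_force: [-4.4, 0.4, 15.5]
width: 0.0089
grasp_force: 90.7
```

Hard stop at 0.1595 (predicted 0.1597): fully home. Now the clockwise turn.

```bash
python3 -m handwheel '[[[0,0,-0.002],0.012],[[0,0,-0.002],0.024],[[0,0,-0.002],0.036],[[0,0,-0.002],0.048],[[0,0,-0.002],0.06],[[0,0,-0.002],0.072],[[0,0,-0.002],0.084],[[0,0,-0.002],0.096],[[0,0,-0.002],0.108],[[0,0,-0.002],0.12],[[0,0,-0.002],0.13],[[0,0,-0.002],0.13]]'; python3 -c "
from h import *
print(manip.observe()['torque'],step(.5451,-.0415,.1597))"
```

```text
t: 18.88
eef_pos: [0.5454, -0.0419, 0.1595]
ee_rot: [3.141, 0.002, 2.148]
wrist_force: [-1.2, -1.4, 11.6]
width: 0.0085
grasp_force: 89.7
[-0.17105277  0.26784396  0.02999438] (array([ 0.0016, -0.    , -0.0005]), 0)
```

```bash
python3 -m handwheel '[[[0,0,0],0.012],[[0,0,0],0.024],[[0,0,0],0.036],[[0,0,0],0.048],[[0,0,0],0.06],[[0,0,0],0.072],[[0,0,0],0.084],[[0,0,0],0.096],[[0,0,0],0.108],[[0,0,0],0.12],[[0,0,0],0.128],[[0,0,0],0.128]]'
python3 - <<'E'
from h import *
print(manip.observe()['torque'],manip.observe()['q'].round(2))
E
```

```text
t: 19.88
eef_pos: [0.545, -0.042, 0.1595]
ee_rot: [3.14, 0.001, 1.345]
wrist_force: [-3.1, -2.5, 11.5]
width: 0.0087
grasp_force: 89.9
[-0.27149169  0.60411848  0.11291118] [-0.29  0.44  1.43 -0.    1.28 -0.07]
```

```bash
for k in 1; do python3 -m handwheel '[[[0,0,0],0.012],[[0,0,0],0.022],[[0,0,0],0.022],[[0,0,0],0.022]]'; done; python3 -c "
from h import *
print(manip.observe()['torque'])"; python3 -m handwheel '[[[0,0,0],0.008],[[0,0,0],0.012],[[0,0,0],0.012],[[0,0,0],0.012]]'; python3 -c "
from h import *
print(manip.observe()['torque'])"
```

```text
t: 20.22
eef_pos: [0.545, -0.0419, 0.1595]
ee_rot: [3.14, 0.001, 1.209]
wrist_force: [-2.8, -0.9, 12.6]
width: 0.0089
grasp_force: 89.9
[-0.27519388  0.53273315  0.07793267]
t: 20.55
eef_pos: [0.545, -0.0418, 0.1595]
ee_rot: [3.14, 0.001, 1.134]
wrist_force: [-2.2, -1.5, 12.9]
width: 0.0088
grasp_force: 90.0
[-0.17572398  0.52507295  0.37045995]
```

The torque jumped to 0.37 N·m, which marks the stop. Now a check by picture.

Run:
```python
from h import *
i,M=cam("scene"); p,d=viewer.camera("scene"); W=cloud(d,i,M)
cv2.imwrite("pics/end.png",cv2.resize(p[140:205,245:340,::-1],(800,547)))
w=W[150:200,265:330].reshape(-1,3); t=w[(w[:,2]>.1385)&(w[:,2]<.147)&(w[:,1]>-.02)&(w[:,1]<.06)]
print(len(t),t.mean(0),t[:,1].max(), manip.observe()['torque'])
```

```text
98 [0.5582369  0.0136238  0.14143404] 0.052772052208024056 [-0.13128655  0.60832396  0.36344099]
```

View pics/end.png

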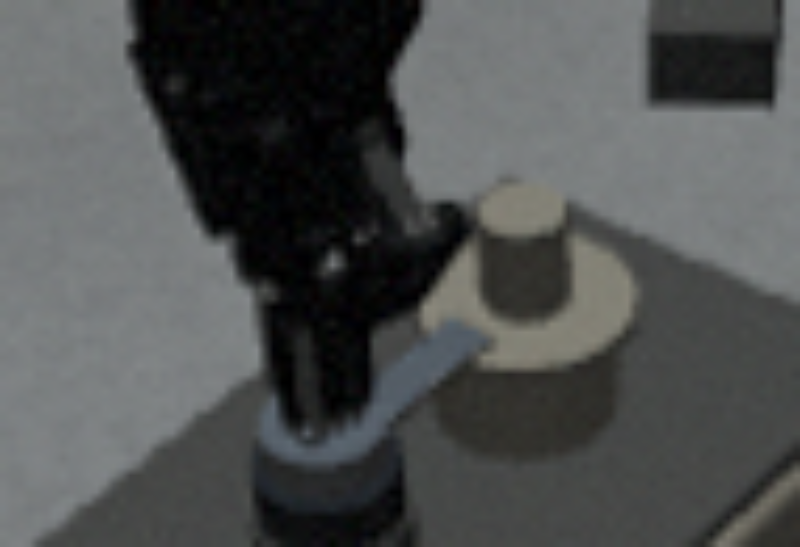

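The tongue lies over the stopper's flange, its tip at (470,335), pointing at the neck. The key is home, gripped and held against the stop, so I'm handing in.

```bash
python3 -c "
from bench import manip
print(manip.finish_job())"
```

```text
the job is handed in; nothing more can be done
None
```

I handed the job in at about 21 s: the stopper is seated and released, and the key is fully home, turned to the stop and still gripped. The tongue is over the stopper's flange, and the arm never went near the bottle, jar or tray.

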